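# Snap the cover home in the cable outlet box

### The arm

A 6-joint arm with a two-finger parallel gripper is mounted at the origin on a cart in front of the work surface, level with it; the furniture and walls round the work are solid. World frame = base frame: x ahead of the robot, y to its left, z up, the work surface at z = 0. Lengths are in m, angles in degrees, forces in N, time in s.
With the tool pointing down it reaches from about 0.4 to 0.825 m from the base axis. Payload 7 kg.
Tool frame: the origin (TCP) lies on the centre line of the jaws, within the pads' length; the fingertips stand 19 mm ahead of it and the grasp point (between the pads) is the TCP; z points along the fingers, y is the line along which they close (so a half turn about z gives the same grasp; the last joint's range is limited). The gripper opens to 88 mm and grips with 3 to 60 N. Pads are 19 mm wide; open, the fingers measure 130 mm over their backs; the gripper's body (78 mm by 193 mm) begins 47 mm behind the grasp point.
Start: joints at [88.47, 20.546, 0.682, 0, -70.136, -16.507], TCP at [0.209, 0.642, 0.221] pointing down, gripper open.
Joint ranges: [-176.03, 176.03], [-82.01, 121.73], [-58.28, 71.71], [-173.87, 95.51], [-174.79, -0.11], [-173.66, 173.66]. Speed limits (degrees/s): [136.94, 136.94, 172.46, 180, 180, 180].

### API

Orientations are given as [roll, pitch, yaw] about the fixed x, y, z axes, in that order (R = Rz(yaw) Ry(pitch) Rx(roll)).
In Python, from plant import * gives the robot as it stands. The module is installed in compiled form; this text tells all that it offers.
- The arm moves only by the tool play_rows, never from a script. Its argument "deltas" is a list of rows, each a list of 6 numbers: the shift along the world's x, y, z scaled (see below), then the turn, a rotation vector about the world's x, y, z scaled (see below). A call has 1 to 10 rows; each row shifts and turns the commanded pose from where the row before left it; what a row does not reach is not made up. The controller multiplies each number of a shift by 800 mm and each number of a turn by 180 degrees. A row lasts 1/10 s, in which the tool goes at most 50 mm and 8.59 degrees, less where a joint would pass 70% of its speed; a pose out of reach is approached as far as the arm can. A call with a number of a shift or a turn outside -1 to 1 is refused whole. A call with a gripper value outside its range is refused whole. "gripper" is the gripper command: -1 is shut, 1 is fully open, values between are in proportion, set as the call begins (left out, the last holds). The fingers move at their own pace and stop on an object; the grip force is fixed at half the most. Time passes only in rows, so rows that do not move let the fingers close. It gives the time, the measured TCP pose, the force, the opening and the grip force at its end, in the units of the state.
- get_obs(): the state, without advancing time (a new reading comes with each control period).
- snapshot(name): name is "scene" or "top" or "wrist"; returns (picture, depth): 384x512x3 uint8, blue, green, red; 384x512 float32, m along the optical axis (not along the pixel's ray), 0 where there is no reading.
- camera_model(name): a dict with "fx", "fy", "cx", "cy" (pixels), "k1" (the pictures are not rectified: a ray, as slopes to the right and down, at radius r is drawn at 1 + k1 r^2 times it, then the intrinsics apply), "world_to_cam" (4x4, takes a point from world to camera coordinates). Camera axes: x right, y down, z forward; pixel columns grow to the right and rows downward; lengths in m; the calibration is good to about 2 mm. A picture is of the moment at which its call begins: read the wrist's pose just before it. camera_model takes no time and is no camera call; for the wrist camera it gives the pose at the moment of the call.
- close_job(): hands the job in; it is judged then, once.
The state is a dict: "clock": time; "joint_pos": joint angles; "qvel": joint speeds; "tau": joint torques, N m; "tool_pos": TCP position; "orientation": TCP orientation; "force": force on the tool from outside, world axes, zero at the start; "moment": the same for the moment, N m; "opening": finger opening in m; "gripper_force": force on a finger pad.
Only numpy, scipy, OpenCV 4.12 (cv2) and the standard library are available. Lean on these libraries where they do the work, as an engineer would, in place of code of your own. Each camera call takes 0.05 s, during which the arm holds its last target. There are 200 camera calls.

### The job

The square cover in the top of the cable outlet box is only loosely started. Take the seating tool, press its flat end squarely on the middle of the cover until both catches click and the cover sits home, firmly on its stop below the rim, keeping the push under 20 N at all times and touching the cover with nothing but the tool. Then stand the tool upright on the desk again, clear of the box, and leave the box's neighbours where they are.

Things in the scene. Friction and masses are not known exactly. Their poses are not given: they have to be found in the camera images.
- socket_mouth (a point): Centre of the square opening (50 x 50 mm) in the top of the cable outlet box, level with the box's top (the rim), 60 mm above the desk. z up; x and y along the box's sides. Out of sight inside, sprung catches sit in its +x and -x walls above a stop; light pads in the y walls only steady the cover.
- outlet_box: The cable outlet box: a white plastic block 110 mm (x) by 96 mm (y) and 60 mm high, on a foot 118 x 104 mm, screwed to the desk; a cable gland stub sticks out 20 mm on its +x side. Origin at the centre of its underside, z up.
- cover_top (a point): Centre of the flat top of the dark grey plastic cover, a square plug 48 x 48 mm and 20 mm high, z up. At the start it sits loosely, its top 7 to 8 mm above the rim. Home, its top lies somewhere between 1 and 15 mm below the rim: catches and stop sit at another depth in every box, which cannot be seen and must be felt.
- cover: The same cover (30 g), origin at the centre of its underside. Pushed down it first slides with 1 N or less for up to 16 mm; on the catches the push grows to a peak of about 6 to 9 N over some 5 mm, then falls to almost nothing: the click. The hard stop is 2 to 3 mm after that; there the force rises steeply. Let go too early it springs back up; pushed off its middle it tips.
- catch0 (a joint): The +x catch, hidden in the box: how far it is pushed back into the wall, m. 0 free (cover not yet there), about 2.5 mm at most as the cover's bead passes, about 2 mm when the cover is home under it.
- catch1 (a joint): The same for the -x catch.
- tool_mid (a point): Centre (half-way up, on the axis) of the seating tool, a round hand tool 96 mm high, 160 g, standing upright on its flat steel face (34 mm diameter). z up its axis. Above a thin shank follow a shoulder 42 mm across, 33 to 39 mm above the face, and a straight black grip 26 mm in diameter, 39 to 96 mm above the face: take it by the grip, from above.
- seating_tool: The same tool; origin at the centre of its face.
- tool_face (a point): Centre of the flat pressing face at the tool's foot, 48 mm below tool_mid; z along the tool's axis, towards the grip.
- date_stamp: Bystander: self-inking hand stamp 30 x 46 mm, 74 mm high, standing loose on the desk; origin at the centre of its underside.
- coin_roll: Bystander: coin roll 26 mm in diameter, 52 mm high, standing loose on the desk; origin at the centre of its underside.
- masking_tape: Bystander: roll of masking tape lying flat, 100 mm across, 25 mm high; origin at the centre of its underside.
Mind the look-alikes: they are no part of the job. What is shaped like the seating_tool but red or yellow is not meant.

How it is judged (in metres and radians):
On the way, in this order (a step that is already met when the one before it is completed fails the run):
1. the seating tool is lifted off the desk (height (world z) of tool_face above 0.03 m), for 0.1 s.
2. the cover is home under the tool's face (z of cover_top in the frame of socket_mouth between -0.017 and -0.0003 m and value of joint each of catch0, catch1 above 0.0015 m and horizontal distance between cover_top and socket_mouth below 0.004 m and angle between cover_top's own z axis and vertical below 0.05 rad and distance between tool_face and cover_top below 0.014 m), for 0.1 s.
At the end, for the whole second after the job is handed in: The cover is home: top 0.3 to 17 mm below the rim, within 4 mm of centre, level within 0.05 rad, both catches pushed back over 1.5 mm; the tool stands upright (within 0.08 rad) with its face on the desk (within 4 mm), not touching the box; both at rest (z of cover_top in the frame of socket_mouth between -0.017 and -0.0003 m and value of joint each of catch0, catch1 above 0.0015 m and horizontal distance between cover_top and socket_mouth below 0.004 m and angle between cover_top's own z axis and vertical below 0.05 rad and height (world z) of tool_face between -0.004 and 0.004 m and angle between tool_mid's own z axis and vertical below 0.08 rad and contact force between seating_tool and outlet_box below 0.05 N and linear speed of each of seating_tool, cover below 0.02 m/s).
It fails at once if the tool pushes on the cover with more than 20 N (contact force between seating_tool and cover above 20 N).
It fails at once if the robot itself touches the cover (contact force between any of the fingers, the arm and cover above 1 N).
It fails at once if the stamp is moved more than 15 mm (distance of date_stamp from where it was at the start of the episode above 0.015 m).
It fails at once if the coin roll is moved more than 15 mm (distance of coin_roll from where it was at the start of the episode above 0.015 m).
It fails at once if the tape roll is moved more than 15 mm (distance of masking_tape from where it was at the start of the episode above 0.015 m).
It also fails if it takes over 70 s, if anything falls off the work surface, if the arm or the gripper's body presses on something with over 40 N, if the wrist force passes 120 N, or if a joint passes its speed limit or range.

## Working session

There is one attempt and no reset: what is moved stays moved. The work goes in short steps, Python scripts to look and compute and a tool call to move; the robot and the scene stay as the last step left them, time stands still between calls to the robot, and variables do not carry over. Pictures are saved under pics/ and viewed, at most 10 in all, crops included, and the job is handed in when it is done.

Besides the shell and the picture viewer there is one more tool, called after "Emit:" as name(argument=value, ...) on one line, values as JSON. play_rows: Moves the arm, as the interface text tells. Its arguments: {"type":"object","properties":{"deltas":{"type":"array","items":{"type":"array","items":{"type":"number","minimum":-1,"maximum":1}}},"gripper":{"type":"number"}},"required":["deltas"]}

```bash
mkdir -p pics
cat > h.py <<'E'
from plant import *
import numpy as np, cv2
def pix2w(m,d,u,v,depth=None,z=None):
    x=(u-m["cx"])/m["fx"]; y=(v-m["cy"])/m["fy"]
    a,b=x,y
    for _ in range(20):
        f=1+m["k1"]*(a*a+b*b); a,b=x/f,y/f
    T=np.linalg.inv(np.array(m["world_to_cam"]))
    r=np.array([a,b,1.])
    if z is not None:
        dw=T[:3,:3]@r; s=(z-T[2,3])/dw[2]; return T[:3,3]+s*dw
    return T[:3,:3]@(r*depth)+T[:3,3]
E
python3 - <<'E'
from h import *
for n in("scene","top"):
    m=camera_model(n); p,d=snapshot(n); np.savez(f"pics/{n}.npz",p=p,d=d)
    cv2.imwrite(f"pics/{n}0.png",cv2.resize(p,(800,600),interpolation=cv2.INTER_CUBIC)); print(n,m)
print(get_obs())
E
```

```text
scene {'fx': 467.52336820561743, 'fy': 467.52336820561743, 'cx': 256.87124206308675, 'cy': 193.07765090509136, 'k1': -0.019565795703137066, 'world_to_cam': array([[ 0.89142704, -0.45308274, -0.00859373, -0.35680894],
       [-0.30816454, -0.59218266, -0.74454974,  0.38874318],
       [ 0.33225358,  0.66636006, -0.66751167,  0.81107554],
       [ 0.        ,  0.        ,  0.        ,  1.        ]])}
top {'fx': 469.6439787411394, 'fy': 469.6439787411394, 'cx': 253.47630070605507, 'cy': 191.8016562822797, 'k1': -0.18232699247273804, 'world_to_cam': array([[-1.84999073e-02, -9.99823877e-01, -3.15726362e-03,
         2.62561376e-01],
       [-9.91112439e-01,  1.87545971e-02, -1.31698132e-01,
         5.40944409e-01],
       [ 1.31734150e-01,  6.92800022e-04, -9.91284840e-01,
         1.04706716e+00],
       [ 0.00000000e+00,  0.00000000e+00,  0.00000000e+00,
         1.00000000e+00]])}
{'clock': 0.1, 'joint_pos': array([ 8.84709383e+01,  2.05884457e+01,  6.40098902e-01, -1.50305942e-02,
       -7.01358959e+01, -1.65082325e+01]), 'qvel': array([0.06060898, 0.04921402, 0.04382315, 0.14341681, 0.01758945,
       0.06692726]), 'tau': array([-1.30810589e-03, -5.84164524e+01,  2.93751562e+01,  7.01568604e+00,
        1.01635815e-02, -5.67807808e-05]), 'tool_pos': array([0.20889509, 0.64141135, 0.21992049]), 'orientation': array([ 1.79915215e+02, -1.03916376e-02, -1.80424042e+01]), 'force': array([ 0.60296254, -0.91694741, -0.69653966]), 'moment': array([-0.07197983,  0.01637639, -0.0026327 ]), 'gripper_force': 0.0, 'opening': 0.08744157604545835}
```

View pics/scene0.png

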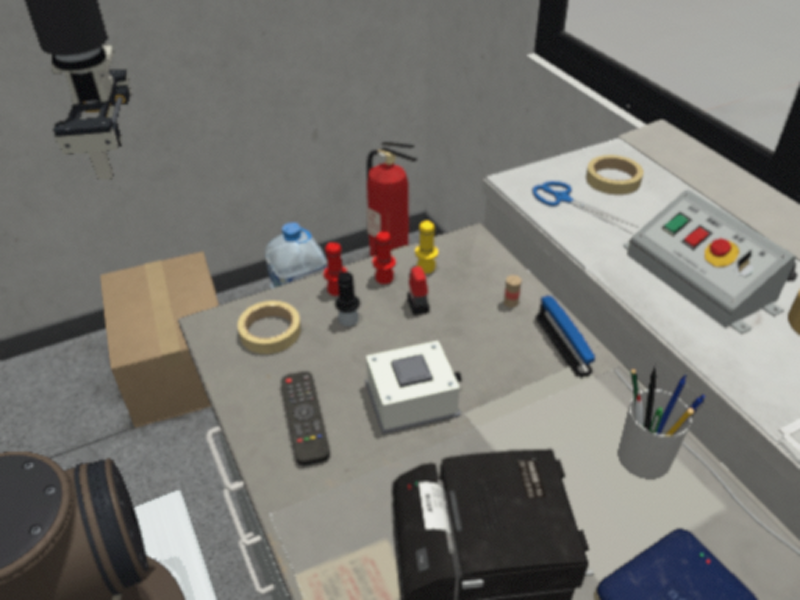

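View pics/top0.png

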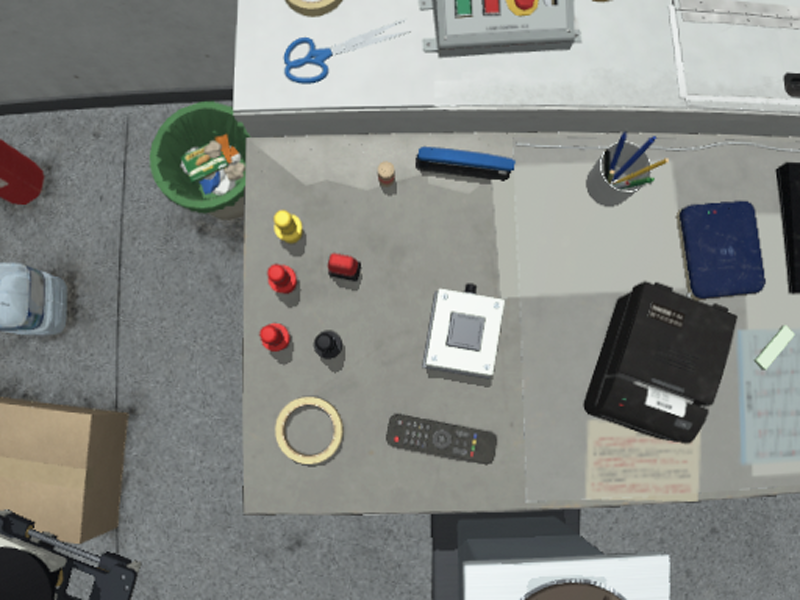

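The scene view shows the black tool at (347,292) and the box at (412,383). In the top view, the tool is at (327,345), the box cover at (466,331), the stamp at (344,267), red look-alikes at (275,338) and (281,277), and the tape at (308,430). Next is an enlarged crop of the tool and box.

Run:
```python
from h import *
D=np.load("pics/top.npz"); p,d=D["p"],D["d"]
a=p[130:310,150:340]
cv2.imwrite("pics/c1.png",cv2.resize(a,None,fx=4,fy=4,interpolation=cv2.INTER_CUBIC)[:600] if 0 else cv2.resize(a,None,fx=3.3,fy=3.3,interpolation=cv2.INTER_CUBIC))
m=camera_model("top")
pts=dict(tool=(327,342),box=(466,331),c1=(440,292),c2=(503,299),c3=(491,375),c4=(428,368),stamp=(344,266),tape=(308,400),red=(273,333),red2=(280,272))
for k,(u,v) in pts.items():
    u*=.64;v*=.64; dd=d[int(v),int(u)]
    print(k,dd,pix2w(m,d,u,v,dd).round(3))
```

```text
tool 1.0154868 [0.48  0.349 0.096]
box 1.0429151 [0.494 0.154 0.07 ]
c1 1.0599539 [0.553 0.189 0.061]
c2 1.0590535 [0.541 0.097 0.06 ]
c3 1.1033766 [0.433 0.111 0.001]
c4 1.1035706 [0.446 0.206 0.002]
stamp 1.0531487 [0.591 0.326 0.073]
tape 1.0742488 [0.401 0.385 0.026]
red 1.0177133 [0.494 0.425 0.096]
red2 1.0229301 [0.579 0.414 0.102]
```

View pics/c1.png

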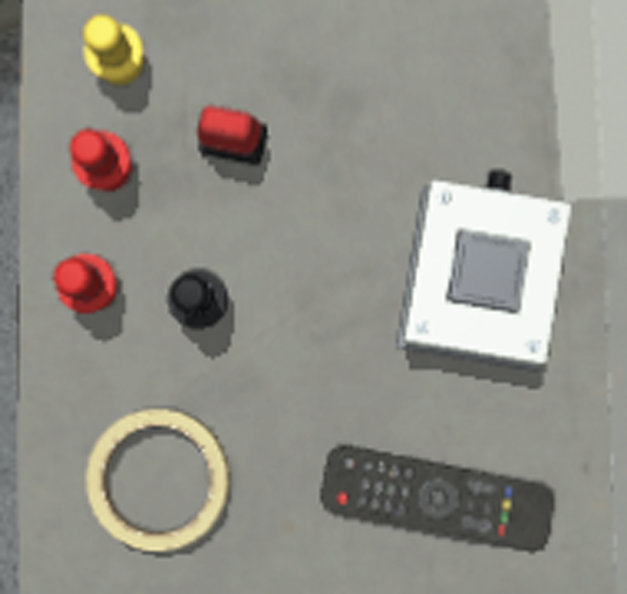

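Run:
```python
from h import *
m=camera_model("top")
f=lambda u,v,z:pix2w(m,None,150+(u+.5)/3.3-.5,130+(v+.5)/3.3-.5,z=z)[:2].round(4)
print("tool",f(190,296,.096),"cover",f(490,271,.0675))
c=[f(432,182,.06),f(570,205,.06),f(545,366,.06),f(405,345,.06)];print(c,np.mean(c,0))
```

```text
tool [0.4795 0.3537] cover [0.4948 0.1536]
[array([0.5574, 0.1909]), array([0.5397, 0.0965]), array([0.4301, 0.1174]), array([0.4463, 0.212 ])] [0.493375 0.1542  ]
```

Emit:
play_rows(deltas=[[0.042,-0.0455,0,0,0,0],[0.042,-0.0455,0,0,0,0],[0.042,-0.0455,0,0,0,0],[0.042,-0.0455,0,0,0,0],[0.042,-0.0455,0,0,0,0],[0.042,-0.0455,0,0,0,0],[0.042,-0.0455,0,0,0,0],[0.042,-0.0455,0,0,0,0],[0,0,0,0,0,0],[0,0,0,0,0,0]], gripper=0.14)

```text
clock: 1.1
tool_pos: [0.4784, 0.3493, 0.2204]
orientation: [180.0, 0.0, -18.2]
force: [-0.0, -0.2, 0.4]
opening: 0.05
gripper_force: 0.0
```

```bash
cat > w.py <<'E'
from h import *
import sys
m=camera_model("wrist"); p,d=snapshot("wrist"); np.savez("pics/w.npz",p=p,d=d,**{k:m[k] for k in m})
cv2.imwrite("pics/"+sys.argv[1]+".png",cv2.resize(p,(800,600),interpolation=cv2.INTER_CUBIC))
o=get_obs();print(o["clock"],o["tool_pos"],o["orientation"],o["force"])
E
python3 w.py w1
python3 - <<'E'
from h import *
D=np.load("pics/w.npz");d=D["d"];m=D
v,u=np.mgrid[0:384,0:512]; 
P=np.array([pix2w(m,None,a,b,depth=c) for a,b,c in zip(u[::2,::2].ravel(),v[::2,::2].ravel(),d[::2,::2].ravel()) if c>0])
s=(abs(P[:,2]-.096)<.006)&(np.hypot(P[:,0]-.48,P[:,1]-.352)<.03)
q=P[s];print(len(q),q.mean(0),q.min(0),q.max(0))
E
```

```text
1.15 [0.47782439 0.35028205 0.22041684] [ 1.79976220e+02  2.34524601e-02 -1.81068898e+01] [-0.01154855 -0.20142551  0.02783147]
155 [0.48259286 0.35426742 0.09474122] [0.46887616 0.34250652 0.09054013] [0.49416955 0.36636784 0.09757929]
```

View pics/w1.png

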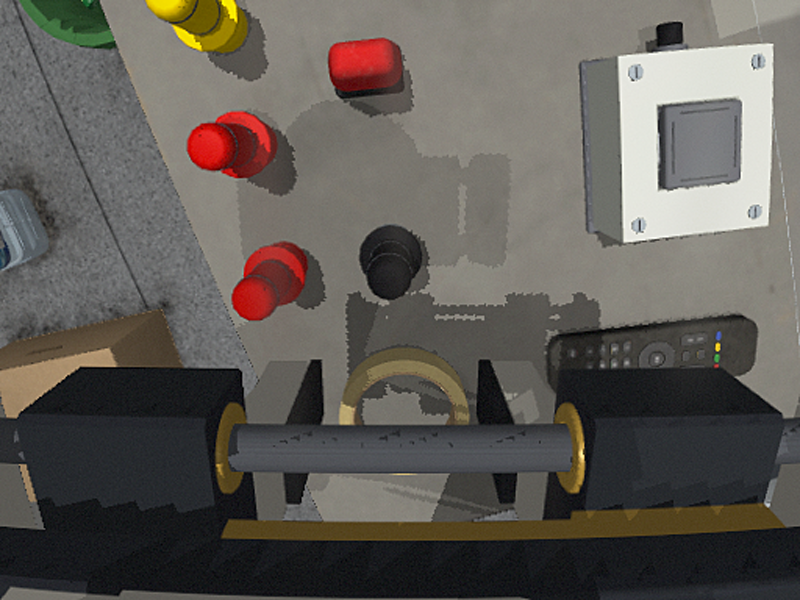

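The wrist view shows the black tool's top at (390,276), the cover at (703,145), the red look-alike at (255,297), and the fingers either side of x≈400. The path down is clear.

Emit:
play_rows(deltas=[[0.0035,0.005,0,0,0,0],[0,0,-0.04,0,0,0],[0,0,-0.04,0,0,0],[0,0,-0.04,0,0,0],[0,0,-0.04,0,0,0],[0,0,-0.0275,0,0,0],[0,0,0,0,0,0],[0,0,0,0,0,0]])

```text
clock: 1.95
tool_pos: [0.4803, 0.3558, 0.071]
orientation: [180.0, -0.0, -17.9]
force: [0.2, 0.1, 0.3]
opening: 0.0501
gripper_force: 0.0
```

Emit:
play_rows(deltas=[[0,0,0,0,0,0],[0,0,0,0,0,0],[0,0,0,0,0,0],[0,0,0,0,0,0],[0,0,0,0,0,0],[0,0,0,0,0,0],[0,0,0,0,0,0],[0,0,0,0,0,0]], gripper=-1)

```text
clock: 2.75
tool_pos: [0.4811, 0.355, 0.0716]
orientation: [-179.9, -0.0, -18.0]
force: [-0.5, 0.2, 5.3]
opening: 0.025
gripper_force: 30.0
```

Emit:
play_rows(deltas=[[0,0,0.03,0,0,0],[0,0,0.04,0,0,0],[0,0,0.04,0,0,0],[0,0,0.03,0,0,0],[0,0,0,0,0,0],[0,0,0,0,0,0]])

```text
clock: 3.35
tool_pos: [0.4803, 0.3544, 0.1826]
orientation: [-180.0, 0.0, -18.1]
force: [-0.4, 0.1, -2.1]
opening: 0.0246
gripper_force: 30.0
```

Emit:
play_rows(deltas=[[0.004,-0.05,0,0,0,0],[0.004,-0.05,0,0,0,0],[0.004,-0.05,0,0,0,0],[0,-0.04,0,0,0,0],[0,0,0,0,0,0],[0,0,0,0,0,0],[0,0,0,0,0,0]])

```text
clock: 4.05
tool_pos: [0.49, 0.2028, 0.1819]
orientation: [179.9, 0.0, -18.0]
force: [1.0, 1.1, -1.8]
opening: 0.0248
gripper_force: 30.0
```

```bash
python3 w.py w2
python3 - <<'E'
from h import *
for n in("scene","top"):
    m=camera_model(n); p,d=snapshot(n); np.savez(f"pics/{n}2.npz",p=p,d=d)
p=np.load("pics/scene2.npz")["p"]
cv2.imwrite("pics/s2.png",cv2.resize(p[120:290,180:360],None,fx=3.5,fy=3.5,interpolation=cv2.INTER_CUBIC))
E
```

```text
4.1 [0.49002671 0.20313089 0.1820358 ] [ 1.79952088e+02  3.89288195e-02 -1.80111333e+01] [ 0.59448766 -0.28581261 -1.85279759]
```

View pics/w2.png

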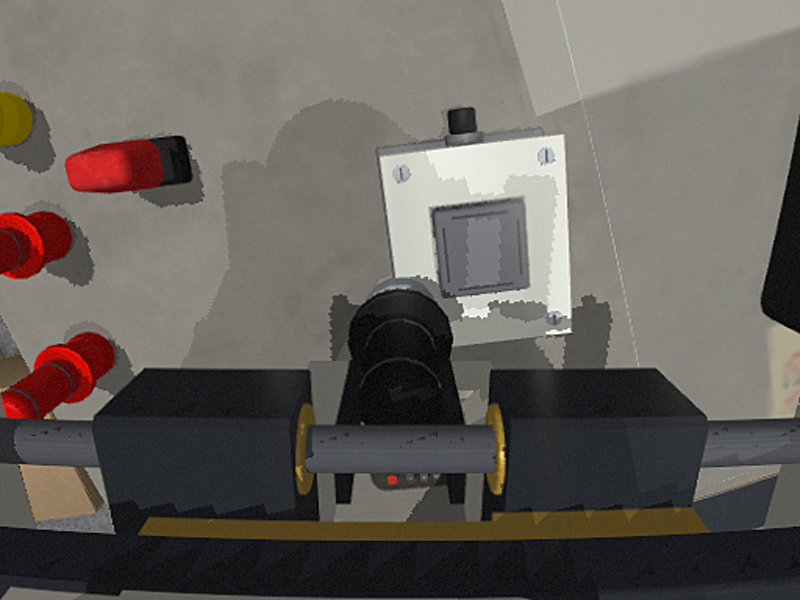

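View pics/s2.png

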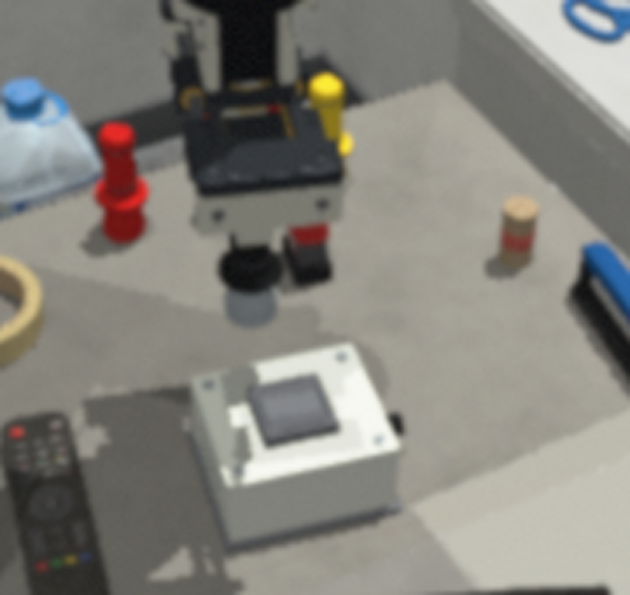

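Run:
```python
from h import *
m=np.load("pics/w.npz")
f=lambda m,u,v,z:pix2w(m,None,(u+.5)*.64-.5,(v+.5)*.64-.5,z=z)[:2]
c=[f(m,*q,.0675) for q in((432,208),(524,198),(529,288),(443,297))];print(np.round(c,4),np.mean(c,0), [np.linalg.norm(c[i]-c[i-1]).round(4) for i in range(4)])
print([f(m,*q,.06).round(4) for q in((378,149),(565,134),(572,333))])
def proj(m,P):
    q=np.array(m["world_to_cam"])@np.r_[P,1]; a,b=q[:2]/q[2]; k=1+m["k1"]*(a*a+b*b); return np.array([m["fx"]*a*k+m["cx"],m["fy"]*b*k+m["cy"]])
s=camera_model("scene")
x,y=.490,.203
for h,r in((0,.017),(.039,.021),(.033,.021)):
    P=np.array([proj(s,[x+r*np.cos(t),y+r*np.sin(t),.1115+h]) for t in np.arange(0,6.3,.05)]); P=(P-[180,120]+.5)*3.5
    print(h,P.min(0),P.max(0))
    P=np.array([proj(m,[x+r*np.cos(t),y+r*np.sin(t),.1115+h]) for t in np.arange(0,6.3,.05)])/.64
    print('  w',P.min(0),P.max(0))
```

```text
[[0.525  0.1737]
 [0.5154 0.1269]
 [0.4676 0.1364]
 [0.4772 0.1822]] [0.49629143 0.15482177] [np.float64(0.0485), np.float64(0.0478), np.float64(0.0487), np.float64(0.0468)]
[array([0.5616, 0.1911]), array([0.5395, 0.0967]), array([0.4312, 0.118 ])]
0 [223.44753938 293.71063592] [277.21231404 330.93932121]
  w [361.83151962 276.95153325] [435.81769821 347.08103508]
0.039 [215.18952383 243.87370116] [283.32474725 289.63911527]
  w [345.01782051 293.14517972] [452.58297704 393.16136411]
0.033 [215.49292844 251.03540206] [283.35852049 296.84142317]
  w [346.44640626 288.74838804] [451.16114357 386.46108772]
```

The wrist view shows the cover's corners at (432,208)–(529,288). The tool hangs upright on the gripper's axis in both views, and the steel face arc at (403,280) matches the prediction. The cover centre is about (0.496, 0.1545).

Emit:
play_rows(deltas=[[0.0075,-0.03,0,0,0,0],[0,-0.0305,0,0,0,0],[0,0,-0.025,0,0,0],[0,0,-0.021,0,0,0],[0,0,0,0,0,0],[0,0,0,0,0,0],[0,0,0,0,0,0]])

```text
clock: 4.9
tool_pos: [0.4968, 0.1549, 0.1468]
orientation: [-180.0, -0.1, -18.0]
force: [-0.4, 0.7, -1.5]
opening: 0.0249
gripper_force: 30.0
```

Emit:
play_rows(deltas=[[0,0,-0.0025,0,0,0],[0,0,-0.0025,0,0,0],[0,0,-0.0025,0,0,0],[0,0,-0.0025,0,0,0],[0,0,0,0,0,0],[0,0,0,0,0,0]])

```text
clock: 5.5
tool_pos: [0.4962, 0.1541, 0.1379]
orientation: [180.0, 0.0, -18.0]
force: [-0.1, 0.3, -1.3]
opening: 0.0253
gripper_force: 30.0
```

Emit:
play_rows(deltas=[[0,0,-0.00125,0,0,0],[0,0,-0.00125,0,0,0],[0,0,0,0,0,0],[0,0,0,0,0,0]])

```text
clock: 5.9
tool_pos: [0.4962, 0.1542, 0.1359]
orientation: [180.0, 0.0, -18.0]
force: [0.2, -0.7, -1.5]
opening: 0.0249
gripper_force: 30.0
```

Emit:
play_rows(deltas=[[0,0,-0.00125,0,0,0],[0,0,-0.00125,0,0,0],[0,0,0,0,0,0],[0,0,0,0,0,0]])

```text
clock: 6.3
tool_pos: [0.4963, 0.1542, 0.1341]
orientation: [-180.0, -0.0, -18.0]
force: [1.5, -0.2, -0.3]
opening: 0.0252
gripper_force: 30.0
```

Emit:
play_rows(deltas=[[0,0,-0.00125,0,0,0],[0,0,-0.00125,0,0,0],[0,0,0,0,0,0],[0,0,0,0,0,0]])

```text
clock: 6.7
tool_pos: [0.4967, 0.1544, 0.1324]
orientation: [-180.0, -0.0, -18.0]
force: [0.1, 0.4, 4.1]
opening: 0.0249
gripper_force: 30.0
```

Emit:
play_rows(deltas=[[0,0,-0.00125,0,0,0],[0,0,0,0,0,0],[0,0,0,0,0,0]])

```text
clock: 7.0
tool_pos: [0.4964, 0.1543, 0.1311]
orientation: [-180.0, -0.0, -18.0]
force: [0.4, -0.4, 3.2]
opening: 0.0247
gripper_force: 30.0
```

Emit:
play_rows(deltas=[[0,0,-0.00125,0,0,0],[0,0,0,0,0,0],[0,0,0,0,0,0]])

```text
clock: 7.3
tool_pos: [0.496, 0.1542, 0.1296]
orientation: [180.0, 0.0, -18.0]
force: [0.3, 0.3, 0.6]
opening: 0.0248
gripper_force: 30.0
```

Emit:
play_rows(deltas=[[0,0,-0.0008,0,0,0],[0,0,0,0,0,0],[0,0,0,0,0,0]])

```text
clock: 7.6
tool_pos: [0.4958, 0.154, 0.1289]
orientation: [180.0, 0.0, -18.0]
force: [0.0, 0.5, -1.0]
opening: 0.0249
gripper_force: 30.0
```

Emit:
play_rows(deltas=[[0,0,-0.0006,0,0,0],[0,0,0,0,0,0],[0,0,0,0,0,0]])

```text
clock: 7.9
tool_pos: [0.4959, 0.154, 0.1286]
orientation: [180.0, 0.0, -18.0]
force: [0.3, 0.9, -1.8]
opening: 0.0249
gripper_force: 30.0
```

Emit:
play_rows(deltas=[[0,0,-0.0006,0,0,0],[0,0,0,0,0,0],[0,0,0,0,0,0]])

```text
clock: 8.2
tool_pos: [0.496, 0.1541, 0.1282]
orientation: [180.0, 0.0, -18.0]
force: [0.3, -0.9, -2.0]
opening: 0.0248
gripper_force: 30.0
```

Emit:
play_rows(deltas=[[0,0,-0.0006,0,0,0],[0,0,0,0,0,0],[0,0,0,0,0,0]])

```text
clock: 8.5
tool_pos: [0.4962, 0.1542, 0.1278]
orientation: [180.0, 0.0, -18.0]
force: [-0.3, 0.0, -1.9]
opening: 0.0248
gripper_force: 30.0
```

Emit:
play_rows(deltas=[[0,0,-0.0006,0,0,0],[0,0,0,0,0,0],[0,0,0,0,0,0]])

```text
clock: 8.8
tool_pos: [0.4962, 0.1542, 0.1274]
orientation: [180.0, 0.0, -18.0]
force: [0.1, 0.6, -1.5]
opening: 0.0252
gripper_force: 30.0
```

Emit:
play_rows(deltas=[[0,0,-0.0004,0,0,0],[0,0,0,0,0,0],[0,0,0,0,0,0]])

```text
clock: 9.1
tool_pos: [0.4962, 0.1542, 0.1271]
orientation: [180.0, 0.0, -18.0]
force: [-0.1, -0.3, -2.1]
opening: 0.0247
gripper_force: 30.0
```

Emit:
play_rows(deltas=[[0,0,-0.0004,0,0,0],[0,0,0,0,0,0],[0,0,0,0,0,0]])

```text
clock: 9.4
tool_pos: [0.4962, 0.1542, 0.1268]
orientation: [-180.0, -0.0, -18.0]
force: [0.6, 0.4, -0.7]
opening: 0.0247
gripper_force: 30.0
```

Emit:
play_rows(deltas=[[0,0,-0.0004,0,0,0],[0,0,0,0,0,0],[0,0,0,0,0,0]])

```text
clock: 9.7
tool_pos: [0.4963, 0.1542, 0.1265]
orientation: [-180.0, -0.0, -18.0]
force: [-0.3, 0.1, -0.7]
opening: 0.0248
gripper_force: 30.0
```

Emit:
play_rows(deltas=[[0,0,-0.0004,0,0,0],[0,0,0,0,0,0],[0,0,0,0,0,0]])

```text
clock: 10.0
tool_pos: [0.4964, 0.1543, 0.1265]
orientation: [-180.0, -0.0, -18.0]
force: [-0.5, -0.7, 3.5]
opening: 0.0248
gripper_force: 30.0
```

Emit:
play_rows(deltas=[[0,0,-0.0003,0,0,0],[0,0,0,0,0,0],[0,0,0,0,0,0]])

```text
clock: 10.3
tool_pos: [0.4966, 0.1543, 0.1264]
orientation: [-180.0, -0.0, -18.0]
force: [-0.2, -0.9, 5.9]
opening: 0.025
gripper_force: 30.0
```

The cover is on the stop: the force now rises steeply with almost no travel. One more small press, then lift off.

Emit:
play_rows(deltas=[[0,0,-0.0003,0,0,0],[0,0,0,0,0,0],[0,0,0,0,0,0]])

```text
clock: 10.6
tool_pos: [0.4967, 0.1543, 0.1264]
orientation: [-180.0, -0.1, -18.0]
force: [-1.5, -1.0, 7.1]
opening: 0.0248
gripper_force: 30.0
```

Emit:
play_rows(deltas=[[0,0,0.004,0,0,0],[0,0,0.02,0,0,0],[0,0,0.04,0,0,0],[0,0,0.015,0,0,0],[0,0,0,0,0,0]])

```text
clock: 11.1
tool_pos: [0.497, 0.1549, 0.1903]
orientation: [-179.8, -0.1, -18.0]
force: [0.7, 0.4, -1.6]
opening: 0.0247
gripper_force: 30.0
```

Emit:
play_rows(deltas=[[-0.004,0.05,0,0,0,0],[-0.004,0.05,0,0,0,0],[-0.004,0.05,0,0,0,0],[0,0.05,0,0,0,0],[0,0.02,0,0,0,0],[0,0,0,0,0,0],[0,0,0,0,0,0]])

```text
clock: 11.8
tool_pos: [0.4859, 0.3296, 0.1873]
orientation: [179.9, 0.1, -18.0]
force: [-0.7, 1.2, -2.9]
opening: 0.0254
gripper_force: 30.0
```

Run:
```python
from h import *
m=camera_model("top"); p,d=snapshot("top")
cv2.imwrite("pics/t3.png",cv2.resize(p[130:310,150:340],None,fx=3.3,fy=3.3,interpolation=cv2.INTER_CUBIC))
v0,u0=212,298
for u,v in((298,212),(294,208),(302,208),(302,216),(294,216),(298,204),(278,212)): print(u,v,pix2w(m,d,u,v,d[v,u]).round(4))
print(get_obs()["tool_pos"])
```

```text
298 212 [0.4954 0.1527 0.0548]
294 208 [0.5044 0.1617 0.057 ]
302 208 [0.5041 0.1436 0.0563]
302 216 [0.4857 0.1445 0.0603]
294 216 [0.4863 0.1623 0.0582]
298 204 [0.5133 0.1525 0.0576]
278 212 [0.4956 0.1983 0.0627]
[0.48608317 0.3291358  0.187702  ]
```

View pics/t3.png

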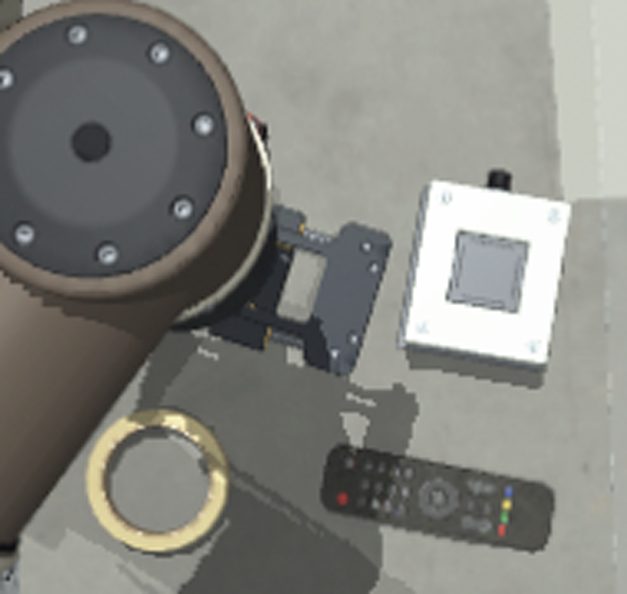

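The top view shows the cover sunk about 5 mm below the rim and level in the box at (488,271). The box and the tape have not moved. The tool is over free desk, so I lower it.

Emit:
play_rows(deltas=[[0,0,-0.04,0,0,0],[0,0,-0.04,0,0,0],[0,0,-0.04,0,0,0],[0,0,-0.018,0,0,0],[0,0,0,0,0,0],[0,0,0,0,0,0],[0,0,0,0,0,0]])

```text
clock: 12.55
tool_pos: [0.4874, 0.3304, 0.0799]
orientation: [-179.9, -0.1, -18.1]
force: [0.6, -0.1, -1.8]
opening: 0.0247
gripper_force: 30.0
```

Emit:
play_rows(deltas=[[0,0,-0.00125,0,0,0],[0,0,0,0,0,0],[0,0,0,0,0,0]])

```text
clock: 12.85
tool_pos: [0.4867, 0.3304, 0.078]
orientation: [-180.0, -0.0, -18.0]
force: [-0.1, -1.2, -2.1]
opening: 0.0248
gripper_force: 30.0
```

Emit:
play_rows(deltas=[[0,0,-0.00375,0,0,0],[0,0,-0.0025,0,0,0],[0,0,0,0,0,0],[0,0,0,0,0,0],[0,0,0,0,0,0]])

```text
clock: 13.35
tool_pos: [0.4866, 0.3302, 0.0724]
orientation: [180.0, 0.0, -18.0]
force: [-0.2, -0.6, -1.6]
opening: 0.0249
gripper_force: 30.0
```

Emit:
play_rows(deltas=[[0,0,-0.00125,0,0,0],[0,0,0,0,0,0],[0,0,0,0,0,0]])

```text
clock: 13.65
tool_pos: [0.4867, 0.3303, 0.0717]
orientation: [-180.0, -0.0, -18.0]
force: [-0.4, -0.9, 0.6]
opening: 0.0246
gripper_force: 30.0
```

The tool is on the desk, so I open the gripper partway. The red tool is more than 95 mm away.

Emit:
play_rows(deltas=[[0,0,0,0,0,0],[0,0,0,0,0,0],[0,0,0,0,0,0],[0,0,0,0,0,0],[0,0,0,0,0,0],[0,0,0,0,0,0]], gripper=0.3)

```text
clock: 14.25
tool_pos: [0.4866, 0.3302, 0.0714]
orientation: [180.0, 0.0, -18.0]
force: [-0.1, -0.5, -1.2]
opening: 0.0563
gripper_force: 0.0
```

Emit:
play_rows(deltas=[[0,0,0.02,0,0,0],[0,0,0.03,0,0,0],[0,0,0.04,0,0,0],[0,0,0.04,0,0,0],[0,0,0.03,0,0,0],[-0.04,0.02,0,0,0,0],[-0.04,0.02,0,0,0,0],[0,0,0,0,0,0],[0,0,0,0,0,0]])

```text
clock: 15.15
tool_pos: [0.4221, 0.3626, 0.1998]
orientation: [-180.0, -0.0, -17.9]
force: [-0.4, -0.6, -0.5]
opening: 0.0566
gripper_force: 0.0
```

```bash
python3 w.py w4
```

```text
15.2 [0.42261499 0.36234311 0.19961225] [-1.79984713e+02 -1.00394827e-02 -1.79876239e+01] [ 0.40769771  0.44694569 -0.36613915]
```

View pics/w4.png

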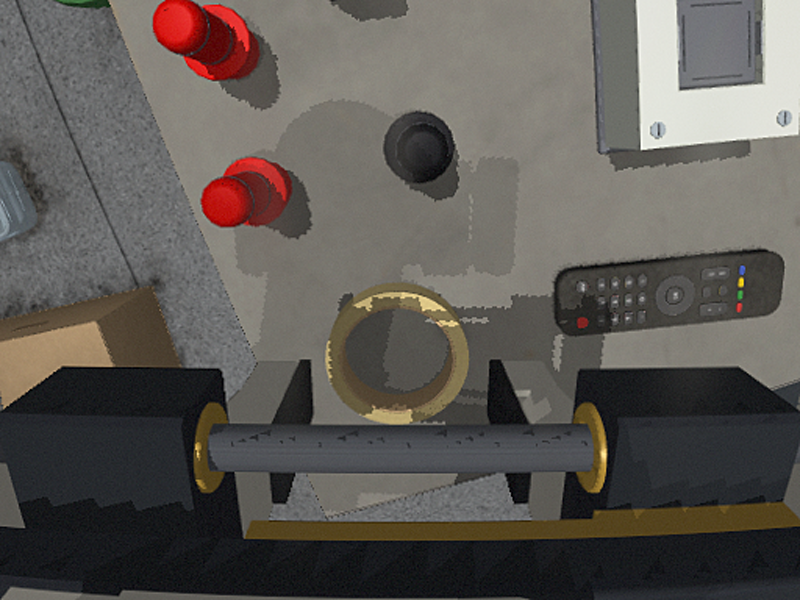

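The tool stands upright at (420,147), clear of the box. The cover sits recessed at (720,40).

```bash
python3 -c "
from plant import *
print(close_job())"
```

```text
the job is handed in; nothing more can be done
None
```

I pressed the cover until it clicked and sat firmly on its stop, about 5 mm below the rim, with readings of about 9 N at most. The tool stands upright on the desk clear of the box, and the job is handed in, though the hand-in gave no verdict.

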